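# Stand the slumped sketchbook back up and close the row with the bookend

### The arm

A 6-joint arm with a two-finger parallel gripper is mounted at the origin on the work surface. World frame = base frame: x ahead of the robot, y to its left, z up, the work surface at z = 0. Lengths are in mm, angles in rad, forces in N, time in s.
With the tool pointing down it reaches from about 350 to 975 mm from the base axis. Payload 7.1 kg.
Tool frame: the origin (TCP) lies between the finger pads; the fingertips stand 19 mm ahead of it and the grasp point (between the pads) is the TCP; z points along the fingers, y is the line along which they close (so a half turn about z gives the same grasp; the last joint's range is limited). The gripper opens to 88 mm and grips with 3 to 60 N. Pads are 20 mm wide; open, the fingers measure 115 mm over their backs; the gripper's body (75 mm by 178 mm) begins 61 mm behind the grasp point.
Start: joints at [1.147, 0.423, 1.63, -0, 1.089, -0.019], TCP at [246.114, 574.485, 241.675] pointing down, gripper open.
Joint ranges: [-3, 3], [-0.9, 2.11], [0.09, 2.58], [-1.31, 4.45], [0.11, 2.69], [-2.54, 2.54]. Speed limits (rad/s): [2.39, 2.39, 3.01, 3.14, 3.14, 3.14].

### API

Orientations are given as a rotation vector (axis times angle).
In Python, from workcell import ctrl gives the robot as it stands.
- The arm moves only by the tool arm_command, never from a script. Its argument "series" is a list of rows, each an object with "linear": the shift along the tool's x, y, z in m, a list of three; "turn": the turn about the tool's z in rad. A call has 1 to 10 rows; each row shifts and turns the commanded pose from where the row before left it, along the tool's axes as they then stand; what a row does not reach is not made up. A row lasts 1/10 s, in which the tool goes at most 50 mm and 8.59 degrees, less where a joint would pass 70% of its speed; a pose out of reach is approached as far as the arm can. A call with a gripper value outside its range is refused whole. "jaw" is the opening, from -1 (shut) to 1 (fully open), set as the call begins (left out, the last holds). The fingers move at their own pace and stop on an object; the grip force is fixed at half the most. Time passes only in rows, so rows that do not move let the fingers close. It gives the time, the measured TCP pose, the force, the opening and the grip force at its end, in the units of the state.
- ctrl.get_obs(): the state, without advancing time (a new reading comes with each control period).
- ctrl.get_image(name): name is "scene" or "side" or "wrist"; returns a dict with "frame" (420x560x3 uint8, blue, green, red), "fx", "fy", "cx", "cy" (pixels), "rvec" (rotation vector, rad) and "tvec" (3), from world to camera coordinates, as OpenCV has them. Camera axes: x right, y down, z forward; pixel columns grow to the right and rows downward; lengths in mm; the calibration is good to about 2 mm. A picture is of the moment at which its call begins. There is no depth.
- ctrl.close_job(): hands the job in; it is judged then, once.
The state is a dict: "t": time; "qpos": joint angles; "qvel": joint speeds; "joint_torque": joint torques, N m; "ee_pos": TCP position; "orientation": TCP orientation; "ft_force": force on the tool from outside, world axes, zero at the start; "moment": the same for the moment, N m; "width": finger opening in mm; "grasp_force": force on a finger pad.
Only numpy, scipy, OpenCV 4.12 (cv2) and the standard library are available. Lean on these libraries where they do the work, as an engineer would, in place of code of your own. Each camera call takes 0.05 s, during which the arm holds its last target. There are 200 camera calls.

### The job

The last sketchbook of the row has slumped over against the bookend. First push it back up with the fingertips so that it stands upright on its own beside its neighbours, leaving the bookend where it is; then slide the bookend along the desk up against it, so that the row is closed up with no gaps. Only push: nothing is picked up. Leave the neighbouring books and the other things on the desk where they stand.

Things in the scene. Friction and masses are not known exactly. Their poses are not given: they have to be found in the camera images.
- sketchbook: slumped black sketchbook, 150 deep (x) x 24 thick (y) x 212 mm high (z), 0.4 kg. Origin: centre of its foot; z up the book, y to its neighbours. It leans about 0.5 rad away from them, resting on the foot edge at y = -12 mm and on the bookend's top, its upper 70 mm jutting past it; foot up to 20 mm from the neighbours. Stands alone within 0.11 rad of vertical
- book_b: neighbouring upright book, brown card, loose, 150 deep (x) x 30 thick (y) x 190 mm high. Origin: centre of its underside. The row runs along its y. The sketchbook belongs against its -y cover; on its +y side, all touching, follow another book (28 mm thick, 205 mm high) and the drawer tower
- bookend: loose L-shaped wooden bookend, 0.8 kg. Origin: at desk level, middle of its upright face, which looks along +y to the books. Upright board 120 wide (x), 16 thick, 125 mm high; its foot, 120 wide and 20 mm high, runs away from the books to its outer end at y = -100 mm. Pushed at that end it slides on the desk
- book_a: the other upright book of the row, between the neighbouring book and the drawer tower, touching both: dark grey, loose, 150 deep (x) x 28 thick (y) x 205 mm high. Origin: centre of its underside
- tower: the fixed small drawer tower of white and pink plastic at the other end of the row, 200 mm (x) x 160 mm (y) x 205 mm high, with a 32 mm high flat carton on top. Origin at the centre of its underside; +y points away from the books.
- paint_bottle: bystander: closed paint bottle, 48 mm diameter, 125 mm high, loose, beside the row. Origin at the centre of its underside.
- paint_jar: bystander: closed glass paint jar, 64 mm diameter, 75 mm high, loose, beside the row. Origin at the centre of its underside.
- cup: bystander: empty open cup, 84 mm diameter at the rim, 105 mm high, light, loose, standing past the bookend. Origin at the centre of its underside.
Mind the look-alikes: they are no part of the job. What is shaped like the bookend but turquoise is not meant.

How it is judged:
By the outcome, as a careful person would: the job done as asked, in the order asked, and still so for the second after the job is handed in, with the robot touching nothing.
It also fails if it takes over 54 s, if anything falls off the work surface, if the arm or the gripper's body presses on something with over 40 N, if the wrist force passes 120 N, or if a joint passes its speed limit or range.

## Working session

There is one attempt and no reset: what is moved stays moved. The work goes in short steps, Python scripts to look and compute and a tool call to move; the robot and the scene stay as the last step left them, time stands still between calls to the robot, and variables do not carry over. Pictures are saved under pics/ and viewed, at most 10 in all, crops included, and the job is handed in when it is done.

Besides the shell and the picture viewer there is one more tool, called after ">>>" as name([rows], argument=value, ...), one row to a line, values as JSON. arm_command: Moves the arm, as the interface text tells. Its arguments: {"type":"object","properties":{"series":{"type":"array"},"jaw":{"type":"number"}},"required":["series"]}

```bash
mkdir -p pics; ls
python3 - <<'E'
from workcell import ctrl
import cv2,pickle,numpy as np
d={}
for n in("scene","side"):
    d[n]=ctrl.get_image(n); cv2.imwrite(f"pics/{n}0.png",d[n]["frame"])
    R=cv2.Rodrigues(np.array(d[n]["rvec"],float))[0]; print(n,(-R.T@np.array(d[n]["tvec"])).round(), R[2].round(2))
pickle.dump(d,open("d0.pkl","wb"))
o=ctrl.get_obs(); print({k:o[k] for k in("t","ee_pos","orientation","ft_force","width")})
E
```

```text
pics
scene [ 529. -316. 1049.] [ 0.05  0.31 -0.95]
side [ 289. -163. 1014.] [ 0.29  0.17 -0.94]
{'t': 0.1, 'ee_pos': array([245.90547941, 574.06037763, 240.97240338]), 'orientation': array([-6.31469428e-01, -3.07716802e+00,  2.14321013e-03]), 'ft_force': array([-0.63653288,  0.07646451,  0.33521911]), 'width': 87.9796871118116}
```

View pics/scene0.png

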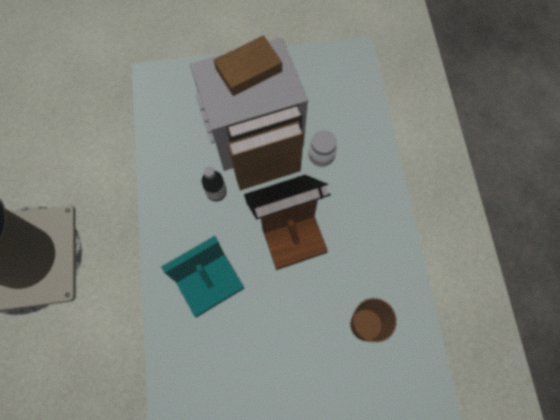

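View pics/side0.png

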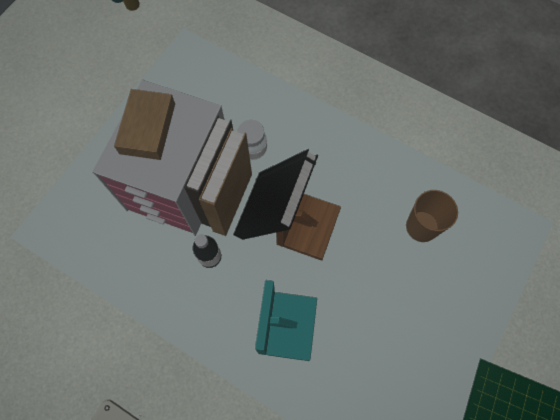

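The scene view shows two bookends: a wooden one near (295,235) and a turquoise one near (203,275). The wooden one is meant because of its colour and because the black sketchbook (290,195) leans on it. The brown book is at (267,155), the tower at (250,90), the bottle at (214,184), the jar at (323,147) and the cup at (373,320). I'll confirm with an enlarged crop of both views.

```bash
cat > h.py <<'E'
import numpy as np,cv2
def cam(im):
    R=cv2.Rodrigues(np.array(im["rvec"],float))[0]; t=np.array(im["tvec"],float).ravel()
    return R,t,np.array([[im["fx"],0,im["cx"]],[0,im["fy"],im["cy"]],[0,0,1]])
def ray(im,p):
    R,t,K=cam(im); return -R.T@t, R.T@np.linalg.inv(K)@np.array([p[0],p[1],1.])
def onz(im,p,z):
    c,d=ray(im,p); return c+d*(z-c[2])/d[2]
def tri(i1,p1,i2,p2):
    A=[];b=[]
    for im,p in((i1,p1),(i2,p2)):
        c,d=ray(im,p); d/=np.linalg.norm(d); M=np.eye(3)-np.outer(d,d); A.append(M); b.append(M@c)
    return np.linalg.lstsq(np.vstack(A),np.hstack(b),rcond=None)[0]
def proj(im,P):
    R,t,K=cam(im); q=K@(R@np.array(P,float)+t); return q[:2]/q[2]
def crop(im,x0,y0,x1,y1,s):
    f=im["frame"][y0:y1,x0:x1]; f=cv2.resize(f,None,fx=s,fy=s,interpolation=cv2.INTER_CUBIC)
    f=cv2.convertScaleAbs(f,alpha=1.5,beta=10)
    for v in range(-(-x0//20)*20,x1,20):
        X=int((v-x0+.5)*s); cv2.line(f,(X,0),(X,6),(0,0,255),1); cv2.putText(f,str(v),(X-10,17),0,.35,(0,0,255),1)
    for v in range(-(-y0//20)*20,y1,20):
        Y=int((v-y0+.5)*s); cv2.line(f,(0,Y),(6,Y),(0,0,255),1); cv2.putText(f,str(v),(8,Y+4),0,.35,(0,0,255),1)
    return f
E
python3 - <<'E'
import pickle,cv2,numpy as np
from h import *
d=pickle.load(open("d0.pkl","rb"))
a=crop(d["scene"],205,90,335,280,3.1);b=crop(d["side"],215,110,345,270,3.0)
H=max(a.shape[0],b.shape[0]); p=lambda f:cv2.copyMakeBorder(f,0,H-f.shape[0],0,0,0)
o=np.hstack([p(a),p(b)]);print(o.shape);cv2.imwrite("pics/c1.png",o)
E
```

```text
(589, 793, 3)
```

View pics/c1.png

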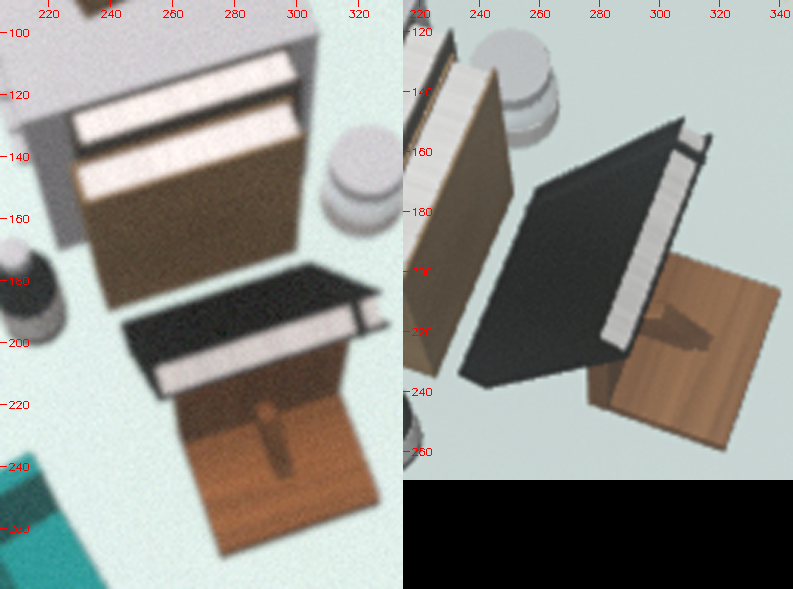

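The crop confirms the target: the wooden L-shaped bookend has the black sketchbook resting on its top edge, and the turquoise one stands free. Its foot's outer corners are at scene (275,268) and (327,250). Brown book_b's front edge runs from scene (230,154) to (302,133).

Run:
```python
import pickle
from h import *
d=pickle.load(open("d0.pkl","rb"));A=d["scene"];B=d["side"]
s=lambda X,Y:(205+X/3.1-.5,90+Y/3.1-.5)
e=lambda X,Y:(215+(X-403)/3-.5,110+Y/3-.5)
np.set_printoptions(precision=1,suppress=True)
print("bb top",onz(A,s(80,200),190),onz(A,s(302,136),190))
print("bb bot",onz(A,s(110,310),0),onz(A,s(297,250),0))
print("bb side bot/top",onz(B,e(436,376),0),onz(B,e(496,68),190),onz(B,e(514,193),0))
print("be outer z20",onz(A,s(220,553),20),onz(A,s(380,498),20), "side",onz(B,e(780,290),20),onz(B,e(725,447),20))
print("be outer z0 ",onz(A,s(221,557),0),onz(A,s(380,503),0), "side",onz(B,e(725,450),0))
print("sk foot edge L,R",tri(A,s(122,322),B,e(459,374)),tri(A,s(310,262),B,e(536,188)))
print("sk foot L z0",onz(B,e(488,388),0))
print("sk top cover L,R",tri(A,s(155,365),B,e(601,338)),tri(A,s(380,290),B,e(684,118)))
print("sk top back cover L,R",tri(A,s(163,398),B,e(628,357)),tri(A,s(388,322),B,e(711,136)))
print("bottle top",onz(A,(210,173),125),"jar",onz(A,s(365,155),75),"cup",onz(A,(374,315),105),onz(B,(436,210),105))
print("turq",[onz(A,p,125) for p in((163,266),(215,238))],[onz(A,p,0) for p in((197,316),(243,289))])
```

```text
bb top [483.   98.6 190. ] [627.6 123.9 190. ]
bb bot [485.7  97.3   0. ] [631.4 126.4   0. ]
bb side bot/top [487.2  96.3   0. ] [631.3 124.7 190. ] [631.8 124.8   0. ]
be outer z20 [ 542.7 -100.7   20. ] [659.4 -77.1  20. ] side [659.8 -77.8  20. ] [ 543.  -101.1   20. ]
be outer z0  [543.3 -99.5   0. ] [661.3 -76.1   0. ] side [ 546.3 -100.9    0. ]
sk foot edge L,R [493.9  80.2  15.5] [638.  109.1  15.5]
sk foot L z0 [498.8  60.9   0. ]
sk top cover L,R [516.3 -20.1 197.5] [657.7   8.7 200.1]
sk top back cover L,R [518.4 -36.9 183.8] [660.6  -8.8 189.8]
bottle top [433.6  92.8 125. ] jar [683.4 161.5  75. ] cup [ 716.7 -235.1  105. ] [ 716.4 -244.1  105. ]
turq [array([326.2, -89.2, 125. ]), array([431., -47., 125.])] [array([ 364. , -176.7,    0. ]), array([ 467.2, -132.9,    0. ])]
```

>>> arm_command([
  {"linear":[0,0,-0.05],"turn":0.14},
  {"linear":[0,0,-0.05],"turn":0.14},
  {"linear":[0,0,0],"turn":0.14},
  {"linear":[0,0,0],"turn":0.14},
  {"linear":[0,0,0],"turn":0.14},
  {"linear":[0,0,0],"turn":0.14},
  {"linear":[0,0,0],"turn":0.13},
  {"linear":[0,0,0],"turn":0},
], jaw=1)

```text
t: 0.9
ee_pos: [246.0, 574.3, 341.2]
orientation: [1.995, 2.427, -0.001]
ft_force: [-0.8, -0.6, -0.3]
width: 87.9
grasp_force: 0.0
```

```bash
cat > st.py <<'E'
from workcell import ctrl
from h import *
def st():
    o=ctrl.get_obs(); p=o["ee_pos"]; R=cv2.Rodrigues(np.array(o["orientation"]))[0]
    u=np.array([.981,.194]);v=np.array([-.194,.981])
    F=o["ft_force"]
    print("t",round(o["t"],2),"p",p.round(1),"u,v",(p[:2]@u).round(1),(p[:2]@v).round(1),"yaw tool y",np.arctan2(R[1,1],R[0,1]).round(3),"Fv",(F[:2]@v).round(1),"F",F.round(1),"w",round(o["width"],1))
    return o,R
if __name__=="__main__":
    o,R=st()
    # shift in tool axes to start point u=573, v=-172
    T=573*np.array([.981,.194])-172*np.array([-.194,.981])
    print("tool shift",(R.T@np.array([*(T-o["ee_pos"][:2]),0])).round(1))
E
python3 st.py
```

```text
t 0.9 p [246.  574.3 341.2] u,v 352.8 515.6 yaw tool y 0.195 Fv -0.4 F [-0.8 -0.6 -0.3] w 87.9
tool shift [-6.876e+02  2.205e+02  4.000e-01]
```

>>> arm_command([
  {"linear":[-0.035,0.011,0]},
  {"linear":[-0.035,0.011,0]},
  {"linear":[-0.035,0.011,0]},
  {"linear":[-0.035,0.011,0]},
  {"linear":[-0.035,0.011,0]},
  {"linear":[-0.035,0.011,0]},
  {"linear":[-0.035,0.011,0]},
  {"linear":[-0.035,0.011,0]},
  {"linear":[-0.035,0.011,0]},
  {"linear":[-0.035,0.011,0]},
])

```text
validation failed for argument at $.se...
```

>>> arm_command([
  {"linear":[-0.035,0.011,0]},
  {"linear":[-0.035,0.011,0]},
  {"linear":[-0.035,0.011,0]},
  {"linear":[-0.035,0.011,0]},
  {"linear":[-0.035,0.011,0]},
  {"linear":[-0.035,0.011,0]},
  {"linear":[-0.035,0.011,0]},
  {"linear":[-0.035,0.011,0]},
  {"linear":[-0.035,0.011,0]},
  {"linear":[-0.02,0.011,0]},
])

```text
validation failed for argument at $.se...
```

```bash
python3 st.py
```

```text
t 0.9 p [246.  574.3 341.2] u,v 352.8 515.6 yaw tool y 0.195 Fv -0.4 F [-0.8 -0.6 -0.3] w 87.9
tool shift [-6.876e+02  2.205e+02  4.000e-01]
```

Each row needs a "turn" value as well.

>>> arm_command([
  {"linear":[-0.035,0.011,0],"turn":0},
  {"linear":[-0.035,0.011,0],"turn":0},
  {"linear":[-0.035,0.011,0],"turn":0},
  {"linear":[-0.035,0.011,0],"turn":0},
  {"linear":[-0.035,0.011,0],"turn":0},
  {"linear":[-0.035,0.011,0],"turn":0},
  {"linear":[-0.035,0.011,0],"turn":0},
  {"linear":[-0.035,0.011,0],"turn":0},
  {"linear":[-0.035,0.011,0],"turn":0},
  {"linear":[-0.035,0.011,0],"turn":0},
])

```text
t: 1.9
ee_pos: [422.5, 251.2, 341.6]
orientation: [-1.988, -2.432, 0.0]
ft_force: [1.1, -0.1, -1.2]
width: 87.9
grasp_force: 0.0
```

>>> arm_command([
  {"linear":[-0.035,0.011,0],"turn":0},
  {"linear":[-0.035,0.011,0],"turn":0},
  {"linear":[-0.035,0.011,0],"turn":0},
  {"linear":[-0.035,0.011,0],"turn":0},
  {"linear":[-0.035,0.011,0],"turn":0},
  {"linear":[-0.035,0.011,0],"turn":0},
  {"linear":[-0.035,0.011,0],"turn":0},
  {"linear":[-0.035,0.011,0],"turn":0},
  {"linear":[-0.035,0.011,0],"turn":0},
  {"linear":[-0.02,0.011,0],"turn":0},
])

```text
t: 2.9
ee_pos: [595.9, -57.0, 341.4]
orientation: [1.991, 2.43, -0.001]
ft_force: [-0.3, 0.5, -0.0]
width: 88.0
grasp_force: 0.0
```

```bash
python3 st.py
```

```text
t 2.9 p [595.9 -57.  341.4] u,v 573.5 -171.5 yaw tool y 0.198 Fv 0.5 F [-0.3  0.5 -0. ] w 88.0
tool shift [-0.5 -0.5  0. ]
```

>>> arm_command([
  {"linear":[0,0,0.035],"turn":0},
  {"linear":[0,0,0.035],"turn":0},
  {"linear":[0,0,0.035],"turn":0},
  {"linear":[0,0,0.035],"turn":0},
  {"linear":[0,0,0.02],"turn":0},
  {"linear":[0,0,0.012],"turn":0},
  {"linear":[0,0,0],"turn":0},
])

```text
t: 3.6
ee_pos: [594.4, -54.4, 168.1]
orientation: [-1.989, -2.428, 0.003]
ft_force: [-0.9, -0.5, -0.2]
width: 87.9
grasp_force: 0.0
```

```bash
python3 st.py
python3 - <<'E'
from workcell import ctrl
from h import *
im=ctrl.get_image("side"); a=crop(im,210,110,350,260,4); cv2.imwrite("pics/s2.png",a)
E
```

```text
t 3.6 p [594.4 -54.4 168.1] u,v 572.5 -168.7 yaw tool y 0.198 Fv -0.4 F [-0.9 -0.5 -0.2] w 87.9
tool shift [-3.3  0.5 -0. ]
```

View pics/s2.png

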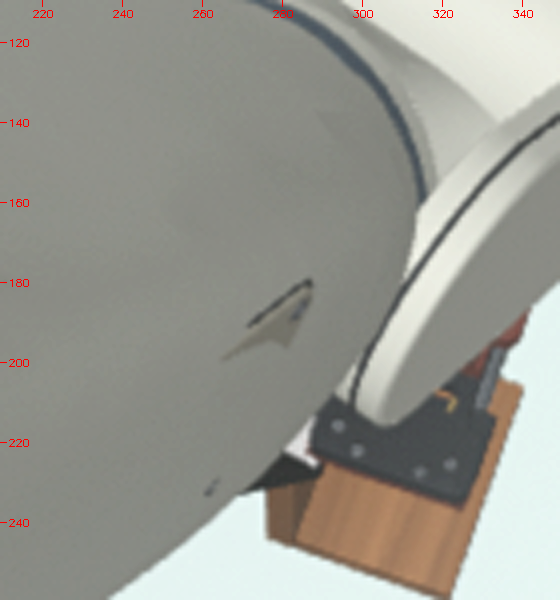

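The arm hides most of the side view. The gripper stands clear behind the bookend's upright, so I start the slow push.

>>> arm_command([
  {"linear":[0.006,0,0],"turn":0},
  {"linear":[0.006,0,0],"turn":0},
  {"linear":[0.006,0,0],"turn":0},
  {"linear":[0.006,0,0],"turn":0},
  {"linear":[0.006,0,0],"turn":0},
  {"linear":[0.006,0,0],"turn":0},
  {"linear":[0.006,0,0],"turn":0},
  {"linear":[0.006,0,0],"turn":0},
  {"linear":[0.006,0,0],"turn":0},
  {"linear":[0.006,0,0],"turn":0},
])

```text
t: 4.65
ee_pos: [583.4, 4.9, 169.6]
orientation: [-1.993, -2.428, 0.0]
ft_force: [-0.0, -1.4, 0.3]
width: 88.1
grasp_force: 0.3
```

```bash
python3 st.py
python3 - <<'E'
from workcell import ctrl
from h import *
np.save
a=crop(ctrl.get_image("scene"),200,90,340,230,3.5); b=cv2.resize(ctrl.get_image("wrist")["frame"],(300,225)); 
o=np.zeros((490,800,3),np.uint8); o[:,:490]=a[:490,:490]; o[:225,495:795]=b; cv2.imwrite("pics/s3.png",o)
E
```

```text
t 4.65 p [583.4   4.9 169.6] u,v 573.3 -108.4 yaw tool y 0.196 Fv -1.4 F [-0.  -1.4  0.3] w 88.1
tool shift [-63.6  -0.3  -0. ]
```

View pics/s3.png

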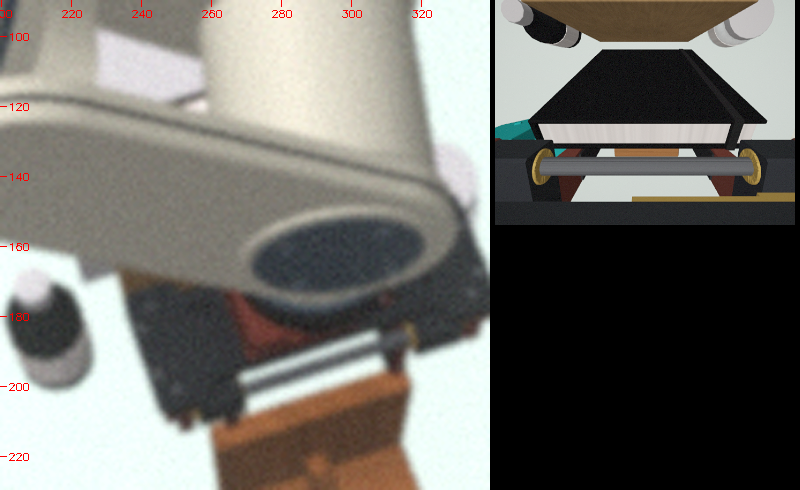

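The wrist view shows the sketchbook's white page top square against both fingers and the bookend still behind. The push is working.

>>> arm_command([
  {"linear":[0.005,0,0],"turn":0},
  {"linear":[0.005,0,0],"turn":0},
  {"linear":[0.005,0,0],"turn":0},
  {"linear":[0.005,0,0],"turn":0},
  {"linear":[0.005,0,0],"turn":0},
  {"linear":[0.004,0,0],"turn":0},
  {"linear":[0.003,0,0],"turn":0},
  {"linear":[0.003,0,0],"turn":0},
  {"linear":[0.003,0,0],"turn":0},
])

```text
t: 5.65
ee_pos: [576.2, 41.8, 169.7]
orientation: [1.993, 2.428, -0.0]
ft_force: [-0.1, -0.3, -0.6]
width: 87.5
grasp_force: 0.0
```

>>> arm_command([
  {"linear":[0.002,0,0],"turn":0},
  {"linear":[0.002,0,0],"turn":0},
  {"linear":[0.002,0,0],"turn":0},
  {"linear":[0.002,0,0],"turn":0},
  {"linear":[0.002,0,0],"turn":0},
  {"linear":[0,0,0],"turn":0},
])

```text
t: 6.25
ee_pos: [574.2, 51.6, 169.7]
orientation: [-1.993, -2.428, 0.0]
ft_force: [0.1, 0.1, -0.0]
width: 87.7
grasp_force: 0.0
```

```bash
python3 st.py
python3 - <<'E'
from workcell import ctrl
import cv2
cv2.imwrite("pics/w4.png",ctrl.get_image("wrist")["frame"])
E
```

```text
t 6.25 p [574.2  51.6 169.7] u,v 573.3 -60.8 yaw tool y 0.196 Fv 0.1 F [ 0.1  0.1 -0. ] w 87.7
tool shift [-111.2   -0.4   -0. ]
```

View pics/w4.png

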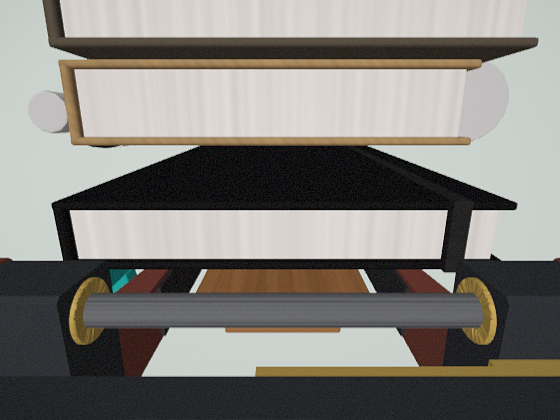

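The sketchbook's top runs from row 207 to 263, with its +y cover visible down to row 147 and book_b's edge at row 141. I'll compute the lean.

Run:
```python
from workcell import ctrl
from h import *
im=ctrl.get_image("wrist"); v=np.array([-.194,.981])
for n,p,z in(("front top",(280,207),212),("back top",(280,263),212),("bb top",(280,141),190),("foot/bb occl z0",(280,148),0),("foot R corner z0",(365,148),0),("bookend top",(280,270),125)):
    q=onz(im,p,z); print(n,q.round(1),(q[:2]@v).round(1))
```

```text
front top [565.9  90.3 212. ] -21.2
back top [569.7  71.2 212. ] -40.7
bb top [562.  109.6 190. ] -1.5
foot/bb occl z0 [564.   92.6   0. ] -18.6
foot R corner z0 [643.6 108.5   0. ] -18.4
bookend top [577.7  27.4 125. ] -85.2
```

It stands upright on its own: the top front edge is at v≈-21 and the foot at about -18, with no force on the fingers. I back off past the bookend's outer end (v≈-204) and check from there.

>>> arm_command([
  {"linear":[-0.005,0,0],"turn":0},
  {"linear":[-0.02,0,0],"turn":0},
  {"linear":[-0.03,0,0],"turn":0},
  {"linear":[-0.03,0,0],"turn":0},
  {"linear":[-0.03,0,0],"turn":0},
  {"linear":[-0.03,0,0],"turn":0},
  {"linear":[-0.027,0,0],"turn":0},
  {"linear":[-0.008,0,0],"turn":0},
  {"linear":[0,0,0],"turn":0},
])

```text
t: 7.25
ee_pos: [609.3, -126.3, 169.5]
orientation: [-1.996, -2.426, 0.0]
ft_force: [-0.3, 0.2, -0.0]
width: 88.0
grasp_force: 0.0
```

```bash
python3 st.py
python3 - <<'E'
from workcell import ctrl
import cv2
cv2.imwrite("pics/w5.png",ctrl.get_image("wrist")["frame"])
E
```

```text
t 7.25 p [ 609.3 -126.3  169.5] u,v 573.2 -242.1 yaw tool y 0.194 Fv 0.3 F [-0.3  0.2 -0. ] w 88.0
tool shift [70.1 -0.3  0. ]
```

View pics/w5.png

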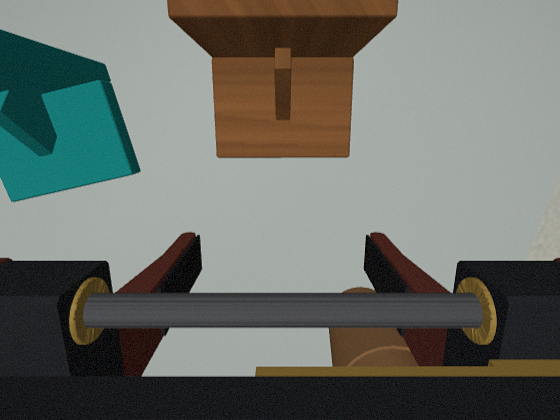

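The bookend's outer end (row 157, cols 217–350) is square to the tool and hasn't visibly moved; I check its position and the cup's clearance.

Run:
```python
from workcell import ctrl
from h import *
im=ctrl.get_image("wrist"); v=np.array([-.194,.981]);u=np.array([.981,.194])
for n,p,z in(("endL",(217,157),20),("endR",(350,157),20),("face topL",(167,14),125),("face topR",(396,14),125),("rib end",(283,120),20),("cup top",(360,290),0)):
    q=onz(im,p,z); print(n,(q[:2]@u).round(1),(q[:2]@v).round(1))
print(-cam(im)[0].T@cam(im)[1])
```

```text
endL 514.5 -205.1
endR 634.2 -205.1
face topL 513.3 -120.3
face topR 632.5 -120.3
rib end 573.9 -172.9
cup top 656.3 -348.6
[596.41502175 -60.32662614 312.83952502]
```

>>> arm_command([
  {"linear":[0,0,0.02],"turn":0},
  {"linear":[0,0,0.03],"turn":0},
  {"linear":[0,0,0.03],"turn":0},
  {"linear":[0,0,0.03],"turn":0},
  {"linear":[0,0,0.02],"turn":0},
  {"linear":[0,0,0.012],"turn":0},
  {"linear":[0,0,0],"turn":0},
  {"linear":[0,0,0],"turn":0},
], jaw=0.2)

```text
t: 8.15
ee_pos: [609.8, -124.7, 28.3]
orientation: [1.992, 2.428, 0.0]
ft_force: [-0.6, 0.3, 0.7]
width: 52.8
grasp_force: 0.0
```

>>> arm_command([
  {"linear":[0.006,0,0],"turn":0},
  {"linear":[0.006,0,0],"turn":0},
  {"linear":[0.006,0,0],"turn":0},
  {"linear":[0.005,0,0],"turn":0},
  {"linear":[0.005,0,0],"turn":0},
  {"linear":[0.005,0,0],"turn":0},
  {"linear":[0.005,0,0],"turn":0},
  {"linear":[0.005,0,0],"turn":0},
])

```text
t: 8.95
ee_pos: [601.7, -83.4, 28.2]
orientation: [1.992, 2.427, 0.001]
ft_force: [0.5, -4.7, 1.9]
width: 52.3
grasp_force: 2.6
```

```bash
python3 st.py
```

```text
t 8.95 p [601.7 -83.4  28.2] u,v 574.1 -198.5 yaw tool y 0.196 Fv -4.7 F [ 0.5 -4.7  1.9] w 52.3
tool shift [26.5 -1.  -0. ]
```

>>> arm_command([
  {"linear":[0.005,0,0],"turn":0},
  {"linear":[0.005,0,0],"turn":0},
  {"linear":[0.005,0,0],"turn":0},
  {"linear":[0.005,0,0],"turn":0},
  {"linear":[0.005,0,0],"turn":0},
  {"linear":[0.005,0,0],"turn":0},
  {"linear":[0.004,0,0],"turn":0},
  {"linear":[0.003,0,0],"turn":0},
  {"linear":[0.002,0,0],"turn":0},
  {"linear":[0.002,0,0],"turn":0},
])

```text
t: 9.95
ee_pos: [593.7, -43.2, 28.2]
orientation: [1.992, 2.427, 0.001]
ft_force: [1.3, -6.4, 2.4]
width: 52.7
grasp_force: 2.8
```

>>> arm_command([
  {"linear":[0.0015,0,0],"turn":0},
  {"linear":[0.0015,0,0],"turn":0},
  {"linear":[0.0015,0,0],"turn":0},
  {"linear":[0.0015,0,0],"turn":0},
  {"linear":[0.0015,0,0],"turn":0},
  {"linear":[0.0015,0,0],"turn":0},
  {"linear":[0.0015,0,0],"turn":0},
  {"linear":[0.0015,0,0],"turn":0},
])

```text
t: 10.75
ee_pos: [591.5, -31.8, 28.2]
orientation: [1.992, 2.427, 0.0]
ft_force: [1.8, -7.2, 2.2]
width: 52.6
grasp_force: 3.8
```

```bash
python3 st.py;  python3 - <<'E'
from workcell import ctrl
import cv2
cv2.imwrite("pics/w6.png",ctrl.get_image("wrist")["frame"])
E
```

```text
t 10.75 p [591.5 -31.8  28.2] u,v 574.1 -145.9 yaw tool y 0.196 Fv -7.4 F [ 1.8 -7.2  2.2] w 52.6
tool shift [-26.1  -1.1   0. ]
```

View pics/w6.png

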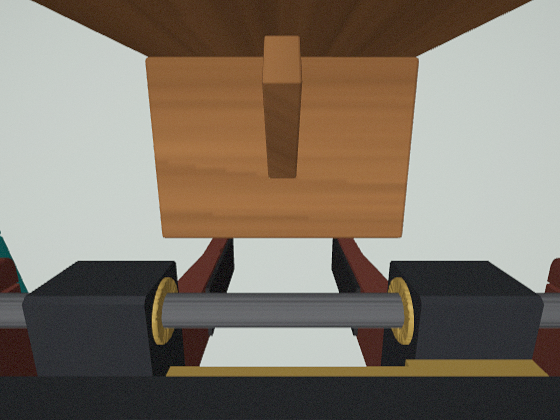

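The fingers sit square on the bookend's outer end (row 237), and the force rose from 4.7 to about 7 N, so it is carrying the sketchbook along. About 11 mm remain.

>>> arm_command([
  {"linear":[0.0015,0,0],"turn":0},
  {"linear":[0.0015,0,0],"turn":0},
  {"linear":[0.0015,0,0],"turn":0},
  {"linear":[0.0015,0,0],"turn":0},
  {"linear":[0,0,0],"turn":0},
])

```text
t: 11.3
ee_pos: [590.3, -25.8, 28.2]
orientation: [1.992, 2.427, 0.001]
ft_force: [1.2, -6.0, 2.1]
width: 52.8
grasp_force: 3.3
```

>>> arm_command([
  {"linear":[0.001,0,0],"turn":0},
  {"linear":[0.001,0,0],"turn":0},
  {"linear":[0.001,0,0],"turn":0},
])

```text
t: 11.6
ee_pos: [589.8, -23.0, 28.2]
orientation: [1.992, 2.427, 0.0]
ft_force: [1.3, -8.9, 2.3]
width: 52.5
grasp_force: 4.0
```

```bash
python3 st.py
```

```text
t 11.6 p [589.8 -23.   28.2] u,v 574.1 -137.0 yaw tool y 0.196 Fv -9.0 F [ 1.3 -8.9  2.3] w 52.5
tool shift [-35.   -1.1   0.1]
```

>>> arm_command([
  {"linear":[0.001,0,0],"turn":0},
  {"linear":[0.001,0,0],"turn":0},
])

```text
t: 11.8
ee_pos: [589.6, -21.6, 28.2]
orientation: [1.991, 2.426, -0.0]
ft_force: [1.4, -14.0, 1.6]
width: 52.8
grasp_force: 7.3
```

```bash
python3 st.py
```

```text
t 11.8 p [589.6 -21.6  28.2] u,v 574.2 -135.6 yaw tool y 0.197 Fv -14.0 F [  1.4 -14.    1.6] w 52.8
tool shift [-36.4  -1.2   0.1]
```

>>> arm_command([
  {"linear":[0.001,0,0],"turn":0},
  {"linear":[0.0005,0,0],"turn":0},
  {"linear":[0,0,0],"turn":0},
])

```text
t: 12.1
ee_pos: [589.6, -21.6, 28.2]
orientation: [1.989, 2.426, -0.001]
ft_force: [2.3, -19.1, 0.8]
width: 52.6
grasp_force: 9.7
```

It stalls against the closed row (19 N, no further travel). I retreat straight back, then up and clear for a look.

>>> arm_command([
  {"linear":[-0.003,0,0],"turn":0},
  {"linear":[-0.006,0,0],"turn":0},
  {"linear":[-0.015,0,0],"turn":0},
  {"linear":[-0.02,0,0],"turn":0},
  {"linear":[-0.02,0,0],"turn":0},
  {"linear":[-0.015,0,-0.01],"turn":0},
  {"linear":[0,0,-0.03],"turn":0},
  {"linear":[0,0,-0.04],"turn":0},
  {"linear":[0,0,-0.04],"turn":0},
  {"linear":[0,0,-0.04],"turn":0},
])

```text
t: 13.1
ee_pos: [603.3, -96.7, 189.8]
orientation: [-1.994, -2.428, -0.0]
ft_force: [0.8, 0.3, -0.1]
width: 52.5
grasp_force: 0.0
```

>>> arm_command([
  {"linear":[0,0,-0.04],"turn":0},
  {"linear":[0,0,-0.04],"turn":0},
  {"linear":[-0.03,-0.02,-0.02],"turn":0},
  {"linear":[-0.035,-0.03,0],"turn":0},
  {"linear":[-0.035,-0.03,0],"turn":0},
  {"linear":[-0.035,-0.03,0],"turn":0},
  {"linear":[-0.035,-0.03,0],"turn":0},
  {"linear":[-0.03,-0.02,0],"turn":0},
  {"linear":[0,0,0],"turn":0},
])

```text
t: 14.0
ee_pos: [483.6, -327.2, 288.5]
orientation: [1.998, 2.423, -0.001]
ft_force: [0.3, 0.3, 0.7]
width: 52.7
grasp_force: 0.0
```

```bash
python3 st.py;  python3 - <<'E'
from workcell import ctrl
from h import *
a=ctrl.get_image("scene");b=ctrl.get_image("side")
import pickle;pickle.dump((a,b),open("d1.pkl","wb"))
A=crop(a,190,90,340,290,2.9);B=crop(b,180,110,310,290,2.8)
o=np.zeros((590,800,3),np.uint8);o[:A.shape[0],:A.shape[1]]=A;o[:B.shape[0],436:436+B.shape[1]]=B;cv2.imwrite("pics/f7.png",o)
E
```

```text
t 14.0 p [ 483.6 -327.2  288.5] u,v 411.0 -414.8 yaw tool y 0.192 Fv 0.2 F [0.3 0.3 0.7] w 52.7
tool shift [243.4 161.2  -0.3]
```

View pics/f7.png

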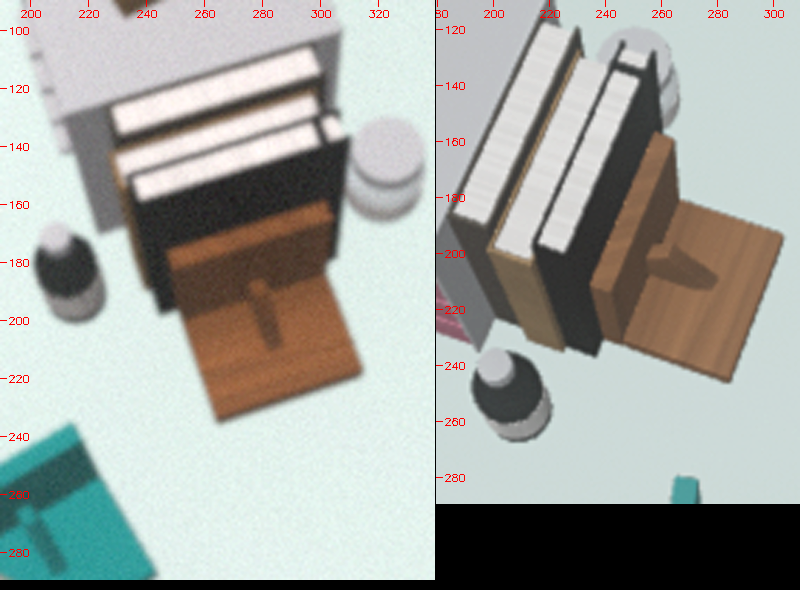

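The row is closed: the sketchbook stands upright between book_b and the wooden bookend. The bookend's top edge runs from scene (248,178) to (302,163), and no gaps show in either view. The bottle, jar and turquoise bookend haven't moved, and the robot is clear.

```bash
python3 -c "
from workcell import ctrl
print(ctrl.close_job())"
```

```text
the job is handed in; nothing more can be done
None
```

The sketchbook stands upright against its neighbours, the wooden bookend is slid up against it so the row is closed, and the job was handed in at about 14 s.

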